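# Case a power module and turn the case window up on its display pad

### The arm

A 6-joint arm with a two-finger parallel gripper is mounted at the origin on the work surface. World frame = base frame: x ahead of the robot, y to its left, z up, the work surface at z = 0. Lengths are in m, angles in rad, forces in N, time in s.
With the tool pointing down it reaches from about 0.35 to 0.925 m from the base axis. Payload 6.4 kg.
Tool frame: the origin (TCP) lies on the centre line of the jaws, within the pads' length; the fingertips stand 8 mm ahead of it and the grasp point (between the pads) lies 11 mm behind it (manip.tcp_to_tips is the distance from the TCP to the fingertips, in m); x points along the fingers, z is the direction in which the jaws open and shut, and the axes are right-handed (so a half turn about x gives the same grasp; the last joint's range is limited). The gripper opens to 94 mm and grips with 3 to 60 N. Pads are 16 mm wide; open, the fingers measure 119 mm over their backs; the gripper's body (75 mm by 177 mm) begins 78 mm behind the grasp point.
Start: joints at [-1.371, 0.245, 1.558, -0, 1.339, -0.174], TCP at [0.237, -0.605, 0.19] pointing down, gripper open.
Joint ranges: [-3.13, 3.13], [-1.02, 2.26], [0.13, 2.54], [-0.95, 4.09], [0.21, 2.88], [-2.74, 2.74]. Speed limits (rad/s): [2.57, 2.57, 3.14, 3.14, 3.14, 3.14].

### API

Orientations are given as a unit quaternion [x, y, z, w].
In Python, from station import manip, command_gripper, inverse_kinematics, cams, job gives the robot as it stands. Calls block until the motion is done:
- manip.move_ptp(position, orientation): joint-space move of the TCP to a pose.
- manip.move_l(position, speed=0.15, rot=None, f_stop=None): straight line of the TCP; rot=None keeps the orientation; speed is the mean speed in m/s. With f_stop (N) it stops when the force on the tool has changed by that much, and returns True; else False.
- manip.move_j(angles): joint-space move.
- command_gripper(opening, newtons=None): finger opening in m; newtons is the grip in N (None keeps the last); returns when the fingers have stopped.
- manip.wait(seconds).
- inverse_kinematics(position, orientation): joint angles nearest the present ones, or None.
- manip.get_state(): the state.
- cams.read_camera(name): name is "scene" or "top"; returns the picture (384x512x3 uint8, red, green, blue); there is no depth.
- cams.calibration(name): a dict with "fx", "fy", "cx", "cy" (pixels), "view" (4x4, takes a point from world to camera coordinates). Camera axes: x right, y up, looking along -z (the intrinsics and any distortion apply to the point x, -y, -z); pixel columns grow to the right and rows downward; lengths in m; the calibration is good to about 2 mm. A picture is of the moment at which its call begins. calibration takes no time and is no camera call.
A pose or a line that the arm cannot do raises manip.MotionError and nothing moves.
- job.finish_job(): hands the job in, once; it reports no verdict.
The state is a dict: "t": time; "joints": joint angles; "qvel": joint speeds; "tau": joint torques, N m; "ee_pos": TCP position; "orientation": TCP orientation; "wrist_force": force on the tool from outside, world axes, zero at the start; "wrist_torque": the same for the moment, N m; "opening": finger opening in m.
Only numpy, scipy, OpenCV 4.12 (cv2) and the standard library are available. Lean on these libraries where they do the work, as an engineer would, in place of code of your own. Each camera call takes 0.05 s, during which the arm holds its last target. There are 200 camera calls.

### The job

Put the power module with the single finned block into the open hinged carrier case, the right way up, and shut the lid. Then turn the shut case over, so that its clear bottom faces up, and leave it lying centred on the grey display pad, lengthwise along it. Do not drop the case or the module or let the case topple over, and leave the other things on the table where they are.

Things in the scene. Friction and masses are not known exactly. Their poses are not given: they have to be found in the camera images.
- carrier: Clamshell case, black with a clear floor, loose, 0.37 kg. Shut: 64 (x) x 138 (y) x 44 mm (z). Origin: centre of the clear floor's underside, z towards the lid. Starts on its floor, lid open. Base: tray 32 mm high, floor and walls 4 mm, inside 56 x 130 mm. The lid hinges at the -y end, on a line along x at y = -69, z = 32 mm. It can stand on an end.
- carrier_mid (a point): Middle of the shut carrier box, 22 mm above its origin on its z; axes as the carrier's.
- lid (a joint): Lid, a tray 64 x 138 mm, 12 mm deep, 4 mm thick, 50 g. 0 = shut; grows as it swings up and back over the hinge; stop at 1.9 rad; starts at 1.65 to 1.85, standing up at the -y end. No latch; a stiff hinge (0.17 N m friction) keeps it at any angle, and shut while the loaded case is turned over. 1.5 to 2.5 N at the free edge moves it.
- lid_edge (a point): Middle of the outer free edge of the lid, 138 mm from the hinge and 12 mm out from the rim plane: at y = 69, z = 44 mm in the carrier's frame when shut. Axes as the carrier's when shut.
- module: Power module, loose, 0.11 kg: green board 46 (x) x 110 (y) x 4 mm with ONE dark-finned aluminium block along its middle, 22 (x) x 56 mm (y), top 32 mm above the origin. Origin: centre of the underside, z up. In the carrier it has 5 mm to spare at each side, 10 mm at each end, 4 mm above; either way round.
- pad: Grey display pad, fixed: a flat slab 100 mm (its x) by 160 mm (its y) by 12 mm high with a dark rubber top. Origin: centre of its underside.
- drum_board: Bystander: board 46 x 110 x 4 mm with two upright black drums (24 mm across, top at 34 mm). Origin: centre of its underside. Lies in a row with the module and the flat board, in any order.
- flat_board: Bystander: board 46 x 90 x 4 mm with one low flat steel slab (top at 17 mm). Origin: centre of its underside.
- screwdriver: Bystander: screwdriver 170 mm long lying along its x, under 35 mm high.
- coil: Bystander: copper ring coil, 50 mm across, 20 mm high. Origin: centre of its underside.
- tape_roll: Bystander: clear tape roll, 100 mm across, 24 mm high. Origin: centre of its underside.
- fan: Bystander: white case fan, 120 x 120 x 25 mm, lying flat. Origin: centre of its underside.
- tower: Fixed obstacle: finned tower cooler, 50 x 50 mm, 150 mm tall. Origin: centre of its underside.
- big_can: Fixed obstacle: upright black capacitor can, 51 mm across, 110 mm tall. Origin: centre of its underside.

How it is judged:
By the outcome, as a careful person would: the job done as asked, in the order asked, and still so for the second after the job is handed in, with the robot touching nothing.
It also fails if it takes over 72 s, if anything falls off the work surface, if the arm or the gripper's body presses on something with over 40 N, if the wrist force passes 120 N, or if a joint passes its speed limit or range.

## Working session

There is one attempt and no reset: what is moved stays moved. The work goes in short steps, each a Python script; the robot and the scene stay as the last script left them, time stands still between calls to the robot, and variables do not carry over. Pictures are saved under pics/ and viewed, about 8 in all and at most 12, crops included, and the job is handed in when it is done.

```bash
ls; mkdir -p pics
python3 - <<'E'
from station import manip, cams
import cv2, numpy as np
for n in ("scene","top"):
    im=cams.read_camera(n); cv2.imwrite(f"pics/{n}0.png",cv2.resize(im[:,:,::-1],(800,600),interpolation=cv2.INTER_CUBIC))
    c=cams.calibration(n); print(n,{k:(np.round(v,4).tolist() if not isinstance(v,str) else v) for k,v in c.items()})
s=manip.get_state(); print(s)
E
```

```text
pics
scene {'fx': 391.9995, 'fy': 391.9995, 'cx': 258.8779, 'cy': 194.3746, 'view': [[-0.0046, 1.0, -0.0032, 0.0033], [-0.6903, -0.0008, 0.7235, 0.3551], [0.7235, 0.0056, 0.6903, -1.5803], [0.0, 0.0, 0.0, 1.0]]}
top {'fx': 495.851, 'fy': 495.851, 'cx': 258.9305, 'cy': 195.0109, 'view': [[-0.0166, -0.9998, -0.0099, 0.0151], [0.9891, -0.0178, 0.1464, -0.5732], [-0.1465, -0.0074, 0.9892, -1.1579], [0.0, 0.0, 0.0, 1.0]]}
{'t': 0.1, 'joints': array([-1.37109759e+00,  2.45747373e-01,  1.55886373e+00, -3.29039514e-05,
        1.33868753e+00, -1.74057287e-01]), 'qvel': array([ 9.95498712e-06, -1.76085075e-03, -2.23422805e-03,  2.33491117e-04,
       -2.70641066e-03, -9.14400041e-04]), 'tau': array([-4.81561653e-05, -4.16914308e+01, -3.15525842e+01,  6.86835079e-02,
        3.09619470e-02, -4.50490461e-05]), 'ee_pos': array([ 0.23723488, -0.6045631 ,  0.18856882]), 'orientation': array([ 0.39880896,  0.58463175, -0.39798319,  0.58375209]), 'wrist_force': array([ 0.62868975, -0.25214826, -0.19955512]), 'wrist_torque': array([-0.0247954 ,  0.01094887, -0.01629554]), 'opening': 0.09405037306432786}
```

View pics/scene0.png

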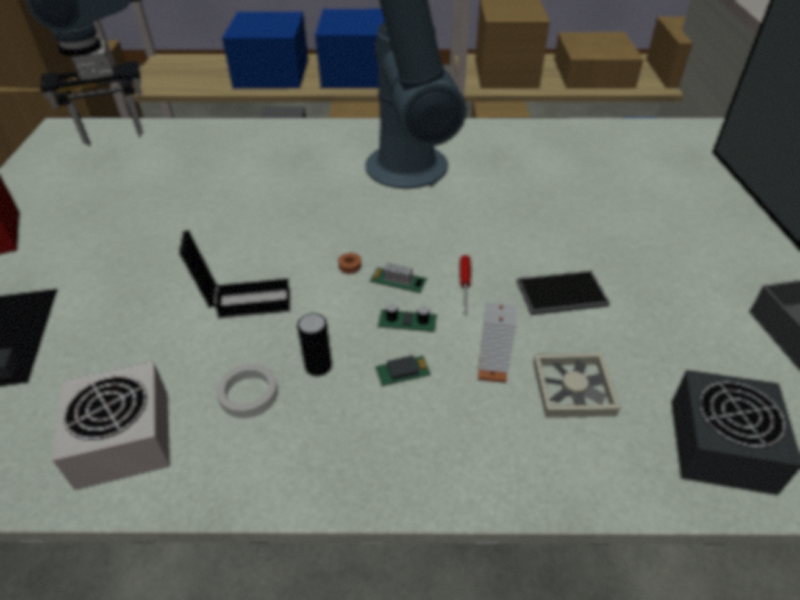

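View pics/top0.png

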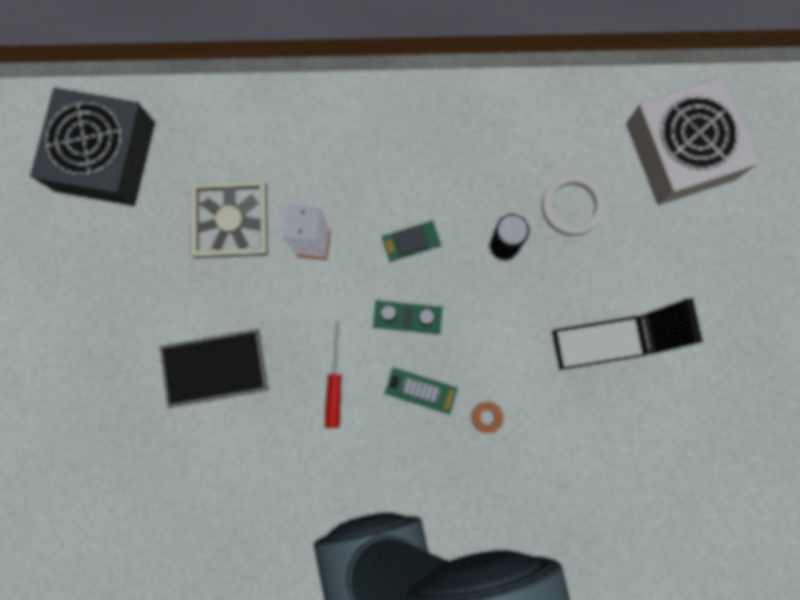

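The scene view shows the open carrier at (255,298) of 800x600 with its lid standing at its left, and the finned module at (398,277). In the top view the carrier is at (600,343) with the lid to its right, the module at (421,391) and the pad at (214,368). Next I'll enlarge crops with pixel ticks to read the corners.

```bash
cat > crop.py <<'E'
import cv2, numpy as np
def panel(im,x0,y0,w,h,s):
    p=cv2.resize(im[y0:y0+h,x0:x0+w,::-1],None,fx=s,fy=s,interpolation=cv2.INTER_CUBIC)
    p=cv2.convertScaleAbs(p,alpha=1.2)
    for k in range(0,w,10):
        c=int((k+.5)*s); cv2.line(p,(c,0),(c,6),(0,0,255),1); cv2.putText(p,str(x0+k),(c-8,16),0,.32,(0,0,255),1)
    for k in range(10,h,10):
        c=int((k+.5)*s); cv2.line(p,(0,c),(6,c),(0,0,255),1); cv2.putText(p,str(y0+k),(8,c+4),0,.32,(0,0,255),1)
    return p
def sheet(ps,path,W=800,H=600):
    o=np.zeros((H,W,3),np.uint8); x=y=rh=0
    for p in ps:
        if x+p.shape[1]>W: x=0;y+=rh;rh=0
        o[y:y+p.shape[0],x:x+p.shape[1]]=p[:H-y]; x+=p.shape[1]; rh=max(rh,p.shape[0])
    cv2.imwrite(path,o)
E
python3 - <<'E'
from station import cams
from crop import *
t=cams.read_camera("top"); s=cams.read_camera("scene")
sheet([panel(t,346,185,110,56,7),panel(t,242,228,55,40,5),panel(t,98,206,80,58,5)],"pics/c1.png",800,690) if 0 else sheet([panel(t,346,185,110,56,6),panel(t,242,228,55,40,6),panel(t,98,206,80,58,4)],"pics/c1.png")
sheet([panel(s,110,142,84,66,6),panel(s,230,164,50,28,5),panel(s,325,168,70,36,5)],"pics/c2.png")
E
```

```text
(no output)
```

View pics/c1.png

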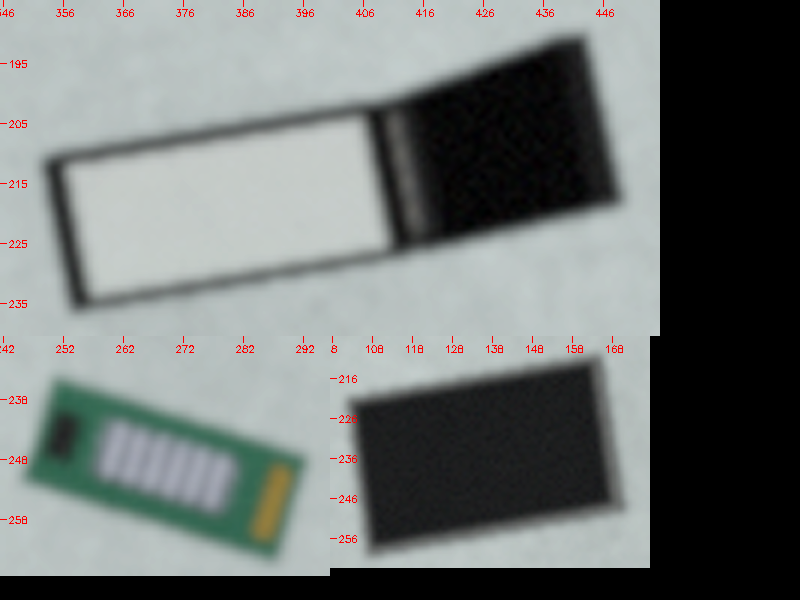

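View pics/c2.png

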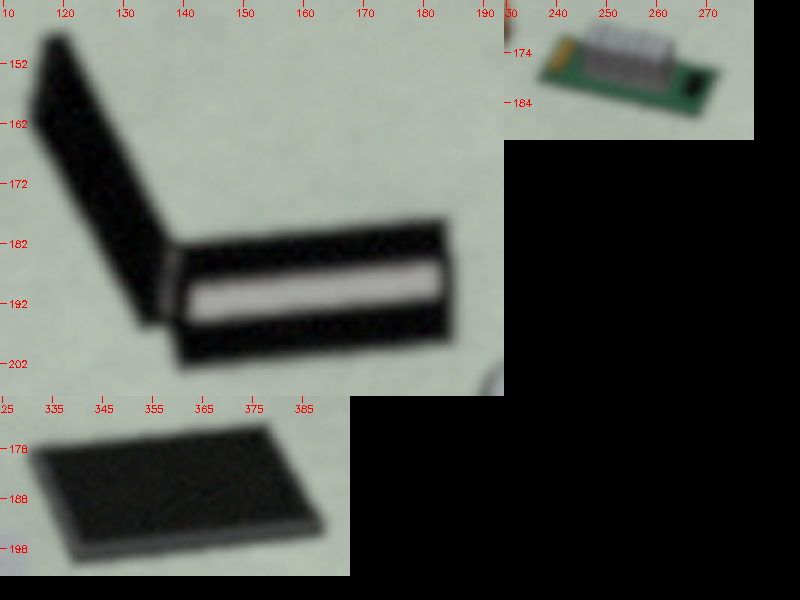

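The crops show clean corners: the carrier rim and floor, the board and fin block of the module, and the pad top, in both views. I'll fit poses from these readings.

```bash
cat > vis.py <<'E'
import numpy as np
from scipy.optimize import least_squares
from station import cams
C={n:cams.calibration(n) for n in ("scene","top")}
def proj(n,P):
    c=C[n]; V=np.array(c["view"]); q=np.atleast_2d(P)@V[:3,:3].T+V[:3,3]
    return np.c_[c["cx"]+c["fx"]*q[:,0]/-q[:,2], c["cy"]+c["fy"]*-q[:,1]/-q[:,2]]
def T(p,L):
    x,y,z,a=p[:4]; R=np.array([[np.cos(a),-np.sin(a),0],[np.sin(a),np.cos(a),0],[0,0,1]])
    return np.atleast_2d(L)@R.T+[x,y,z]
def fit(obs,p0):  # obs: list (cam, local pt, (u,v))
    f=lambda p: np.concatenate([proj(n,T(p,l))[0]-uv for n,l,uv in obs])
    r=least_squares(f,p0,loss="soft_l1"); return r.x,f(r.x).reshape(-1,2)
E
python3 - <<'E'
from vis import *
np.set_printoptions(precision=4,suppress=True)
for n in C:
    V=np.array(C[n]["view"]); print(n,"cam at",-V[:3,:3].T@V[:3,3])
X,Y=.023,.055; bx,by=.011,.028
m=[("top",(X,Y,.004),(250.7,234.5)),("top",(X,-Y,.004),(292.3,248.2)),("top",(-X,-Y,.004),(287.3,264.5)),("top",(-X,Y,.004),(245.7,251.2)),
("scene",(-X,-Y,.004),(241.7,171.1)),("scene",(X,-Y,.004),(236.3,179.1)),("scene",(X,Y,.004),(268.7,186.5)),("scene",(-X,Y,.004),(272.7,177.5)),
("top",(bx,by,.032),(259.5,241.2)),("top",(bx,-by,.032),(281.2,247.8)),("top",(-bx,-by,.032),(278.5,257.3)),("top",(-bx,by,.032),(257.5,250.7)),
("scene",(-bx,-by,.032),(246.7,168.5)),("scene",(-bx,by,.032),(263.1,170.5))]
X,Y=.05,.08
pad=[("top",(X,Y,.012),(102.5,221.75)),("top",(X,-Y,.012),(163.75,211)),("top",(-X,-Y,.012),(167.5,247.75)),("top",(-X,Y,.012),(107.5,259.75)),
("scene",(-X,-Y,.012),(331.5,178.3)),("scene",(-X,Y,.012),(378.1,173.9)),("scene",(X,Y,.012),(388.9,194.3)),("scene",(X,-Y,.012),(340.9,197.3))]
X,Y=.032,.069
car=[("top",(X,Y,0),(353.2,211.2)),("top",(-X,Y,0),(357.7,236.2)),("top",(X,-Y,.032),(409.7,201.7)),("top",(-X,-Y,.032),(413,225.8)),
("scene",(X,Y,0),(184.8,198.2)),("scene",(X,-Y,0),(139.5,202.8)),("scene",(-X,Y,.032),(184,177.8)),("scene",(-X,-Y,.032),(140,182))]
for n,o,p0 in (("module",m,(.47,0,0,-.3)),("pad",pad,(.5,.35,0,.1)),("carrier",car,(.55,-.32,0,.1))):
    p,r=fit(o,p0); print(n,p); print(r.T)
# lid angle: free edge corners rim-plane y' = -.069 + .138cos, z=.032+.138 sin
from scipy.optimize import least_squares
for th in (1.65,1.75,1.85):
    c,s=np.cos(th),np.sin(th); L=[(sx*.032,-.069+.138*c-d*s,.032+.138*s+d*c) for d in (0,.012) for sx in (-1,1)]
    print(th,proj("top",T(p,L)).ravel(),proj("scene",T(p,L)).ravel())
E
```

```text
scene cam at [1.3885 0.0058 0.834 ]
top cam at [ 0.3975 -0.0036  1.2294]
module [ 0.4429 -0.0165 -0.0016 -0.321 ]
[[-0.3668  0.623   0.1696 -1.0135 -1.1179 -0.7709 -0.4357 -0.0973 -0.3123
   0.1991  0.2078 -1.0529  0.1618  0.4086]
 [-0.4522 -0.7781  0.9292  0.6997 -0.5285  0.2792  0.2302  0.0595  0.156
   0.5422 -0.1651 -0.5908 -0.6049  0.9853]]
pad [ 0.4836  0.3134 -0.0059  0.1551]
[[-2.1211  0.3099  2.3749 -2.058  -1.2673  0.0516  1.2926 -1.3586]
 [-0.7628 -1.0278  2.0386  1.2661  0.0964 -0.5214  0.1592  2.7851]]
carrier [ 0.5127 -0.2976 -0.0004  0.1374]
[[-1.4908 -1.3113  0.2845  2.2367  0.5737 -0.2984  0.0511 -1.2227]
 [-0.0747  0.3517 -0.7995  1.0825  0.8705  0.6123 -0.3491 -0.5246]]
1.65 [439.6956 220.7676 433.5616 191.5357 445.0383 219.9496 438.8639 190.7548] [124.4093 145.5612 121.7286 159.5834 120.1639 146.1798 117.2986 160.2348]
1.75 [445.687  219.8637 439.5118 190.6925 450.7361 219.1137 444.5299 190.0107] [119.615  146.4661 116.7272 160.528  115.5308 147.4196 112.4678 161.5177]
1.85 [451.3075 219.0429 445.1022 189.9677 455.9968 218.3706 449.7704 189.3935] [115.0322 147.7501 111.9492 161.8554 111.1602 149.0255 107.9138 163.1698]
```

Run:
```python
from vis import *
from crop import *
np.set_printoptions(precision=4,suppress=True)
def pad(s=0):
    X,Y=.05,.08
    return [("top",(X,Y),(102.5,221.75)),("top",(X,-Y),(163.75,211)),("top",(-X,-Y),(167.5,247.75)),("top",(-X,Y),(107.5,259.75)),
("scene",(-X,-Y),(331.5,178.3)),("scene",(-X,Y),(378.1,173.9)),("scene",(X,Y),(388.9,194.3)),("scene",(X,-Y),(340.9,197.3))]
def f(p):
    return np.concatenate([proj(n,T((p[0],p[1],0,p[2]),(l[0]-np.sign(l[0])*p[3],l[1]-np.sign(l[1])*p[3],.012+p[4])))[0]-uv for n,l,uv in pad()])
r=least_squares(f,(.48,.31,.15,0,0)); P=r.x; print("pad",P); print(f(P).reshape(-1,2).T)
p=np.array([.5127,-.2976,0,.1374])
ims={n:cams.read_camera(n) for n in C}
def wire(n,x0,y0,w,h,s,L,pose,col,base):
    for a in L:
        q=proj(n,T(pose,a)); q=((q-[x0,y0]+.5)*s*16).astype(int)
        cv2.polylines(base,[q.reshape(-1,1,2)],True,col,1,cv2.LINE_AA,4)
def rect(X,Y,z): return np.array([(X,Y,z),(X,-Y,z),(-X,-Y,z),(-X,Y,z)])
out=[]
for n,b in (("top",(346,188,75,52,6)),("scene",(130,170,64,40,6))):
    q=panel(ims[n],*b)
    for z,X,Y,c in ((0,.032,.069,(255,0,255)),(.032,.032,.069,(0,255,255)),(.004,.028,.065,(0,255,0)),(.032,.028,.065,(0,128,255))): wire(n,*b,[rect(X,Y,z)],p,c,q)
    out.append(q)
for n,b in (("top",(98,206,75,58,4)),("scene",(325,168,70,36,4))):
    q=panel(ims[n],*b)
    for z,c in ((0,(255,0,255)),(.012,(0,255,255))): wire(n,*b,[rect(.05,.08,z)],(P[0],P[1],0,P[2]),c,q)
    out.append(q)
sheet([out[0],out[2],out[1],out[3]],"pics/ov.png")
```

```text
pad [ 0.4844  0.3126  0.1523  0.0038 -0.003 ]
[[-0.3902 -0.8058  0.7077 -0.7921  0.1208 -0.6124 -0.4048 -0.6924]
 [-0.035   0.3661  0.5008 -0.9662  0.1729 -0.1408 -1.031   1.2092]]
```

View pics/ov.png

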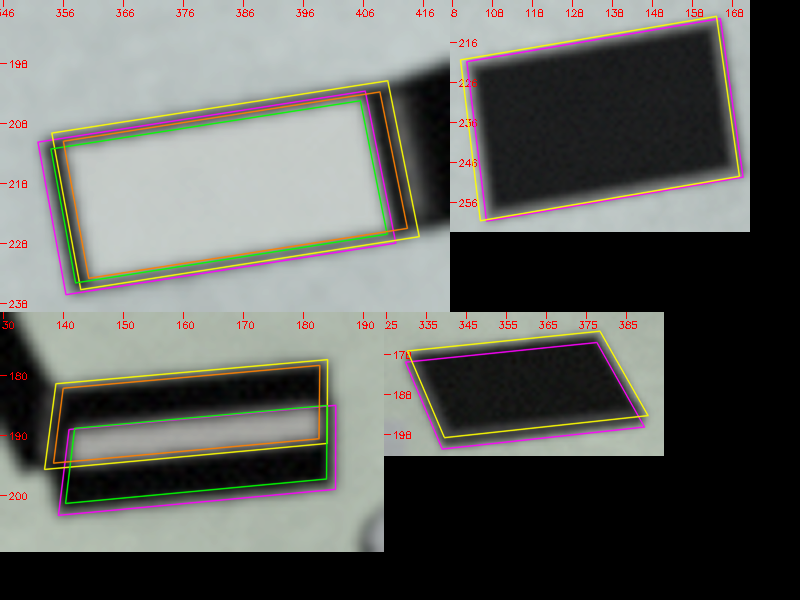

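The overlay fits the carrier (about 1.5 mm to shift towards -y) and the pad. Next I'll check reach for all the planned poses (grasp, insert, lid arc, stand, regrip, place) before moving.

```bash
cat > rb.py <<'E'
import numpy as np
from scipy.spatial.transform import Rotation as R
from station import manip, command_gripper, inverse_kinematics, cams, job
MOD=(.443,-.0165,-.321); CAR=(.5127,-.299,.1374); PAD=(.4845,.3115,.152)
def q(yaw,tilt=0,flip=0):
    """tool down at tilt 0; jaws along case x (yaw). tilt rotates about the case x axis: +90deg points tool to +y."""
    zt=np.array([np.cos(yaw),np.sin(yaw),0])*(-1 if flip else 1)
    Rm=np.column_stack([[0,0,-1],np.cross(zt,[0,0,-1]),zt])
    ax=np.array([np.cos(yaw),np.sin(yaw),0])
    return (R.from_rotvec(ax*tilt)*R.from_matrix(Rm)).as_quat()
def xdir(o): return R.from_quat(o).apply([1,0,0])
def off(base,dx,dy,z):
    x,y,a=base; return np.array([x+dx*np.cos(a)-dy*np.sin(a), y+dx*np.sin(a)+dy*np.cos(a), z])
E
python3 - <<'E'
from rb import *
np.set_printoptions(precision=2,suppress=True)
ck=lambda l,p,o: print(l,inverse_kinematics(p,o))
for f in (0,1):
    ck(f"mod{f}",off(MOD,0,0,.03),q(MOD[2],0,f)); ck(f"car{f}",off(CAR,0,0,.035),q(CAR[2],0,f))
    ck(f"lid{f}",off(CAR,0,-.12,.16),q(CAR[2],0,f)); ck(f"pad{f}",off(PAD,0,0,.03),q(PAD[2],0,f))
    for t in (60,75,90,-60,-75,-90): 
        for x,y in ((.5,-.3),(.42,-.3),(.6,-.3),(.5,0),(.45,.3)):
            a=inverse_kinematics([x,y,.1],q(.137,np.radians(t),f))
            if a is not None: print(f,t,(x,y),a)
E
```

```text
mod0 [-0.29 -0.03  2.18 -0.    0.99  0.03]
car0 [-0.72  0.3   1.8  -0.    1.04 -0.86]
lid0 [-0.84  0.33  1.52 -0.    1.3  -0.97]
pad0 [ 0.37  0.27  1.84 -0.    1.02  0.22]
0 60 (0.5, -0.3) [-0.95  0.77  1.29  0.47  2.03 -1.1 ]
0 60 (0.42, -0.3) [-1.04  0.67  1.46  0.37  2.   -1.2 ]
0 60 (0.6, -0.3) [-0.85  0.92  1.04  0.57  2.07 -0.95]
0 60 (0.5, 0) [-0.63  0.44  1.81  0.68  1.73 -0.97]
0 60 (0.45, 0.3) [-0.14  0.24  2.07  1.01  1.41 -0.77]
0 75 (0.5, -0.3) [-0.97  0.92  1.2   0.58  2.22 -1.07]
0 75 (0.42, -0.3) [-1.06  0.82  1.36  0.45  2.19 -1.19]
0 75 (0.6, -0.3) [-0.87  1.07  0.93  0.73  2.26 -0.89]
0 75 (0.5, 0) [-0.67  0.6   1.74  0.78  1.9  -1.02]
0 75 (0.45, 0.3) [-0.2   0.41  2.05  1.15  1.57 -0.93]
0 90 (0.5, -0.3) [-0.97  1.06  1.12  0.72  2.4  -1.  ]
0 90 (0.42, -0.3) [-1.06  0.97  1.29  0.55  2.37 -1.15]
0 90 (0.6, -0.3) [-0.88  1.21  0.85  0.93  2.42 -0.78]
0 90 (0.5, 0) [-0.68  0.76  1.68  0.89  2.06 -1.05]
0 90 (0.45, 0.3) [-0.22  0.6   1.99  1.26  1.75 -1.05]
0 -60 (0.45, 0.3) [ 0.76  0.62  1.53 -0.79  1.72  0.82]
0 -75 (0.45, 0.3) [ 0.8   0.77  1.45 -0.93  1.89  0.8
[... 339 characters left out ...]
0.3) [-0.14  0.24  2.07  1.01  1.41  2.37]
1 75 (0.5, -0.3) [-0.97  0.92  1.2   0.58  2.22  2.07]
1 75 (0.42, -0.3) [-1.06  0.82  1.36  0.45  2.19  1.95]
1 75 (0.6, -0.3) [-0.87  1.07  0.93  0.73  2.26  2.25]
1 75 (0.5, 0) [-0.67  0.6   1.74  0.78  1.9   2.12]
1 75 (0.45, 0.3) [-0.2   0.41  2.05  1.15  1.57  2.21]
1 90 (0.5, -0.3) [-0.97  1.06  1.12  0.72  2.4   2.14]
1 90 (0.42, -0.3) [-1.06  0.97  1.29  0.55  2.37  1.99]
1 90 (0.6, -0.3) [-0.88  1.21  0.85  0.93  2.42  2.36]
1 90 (0.5, 0) [-0.68  0.76  1.68  0.89  2.06  2.09]
1 90 (0.45, 0.3) [-0.22  0.6   1.99  1.26  1.75  2.09]
1 -60 (0.45, 0.3) [ 0.76  0.62  1.53 -0.79  1.72 -2.32]
1 -75 (0.45, 0.3) [ 0.8   0.77  1.45 -0.93  1.89 -2.29]
```

Run:
```python
from rb import *
np.set_printoptions(precision=3,suppress=True)
st=manip.get_state
qm,qc=q(MOD[2]),q(CAR[2])
command_gripper(.05,15)
manip.move_ptp(off(MOD,0,0,.10),qm)
print(manip.move_l(off(MOD,0,0,.030),speed=.1,f_stop=6), st()["ee_pos"])
command_gripper(.0,15); print("open",st()["opening"])
w0=st()["wrist_force"]
manip.move_l(off(MOD,0,0,.15),speed=.2); print("lift",st()["wrist_force"]-w0,st()["wrist_force"],st()["opening"])
manip.move_ptp(off(CAR,0,.0,.16),qc); print(st()["t"],st()["ee_pos"])
from crop import *
t=cams.read_camera("top"); s=cams.read_camera("scene")
sheet([panel(t,330,180,130,70,6),panel(s,100,120,110,90,4)],"pics/h.png",800,780) if 0 else sheet([panel(t,335,180,120,70,5),panel(s,105,110,100,96,2.6)],"pics/h.png")
```

```text
False [ 0.444 -0.017  0.031]
open 0.0005510125880246225
lift [ 0.345 -0.171 -0.961] [ 0.135 -0.511 -0.818] 0.00035708447949253614
6.9583 [ 0.512 -0.298  0.159]
```

View pics/h.png

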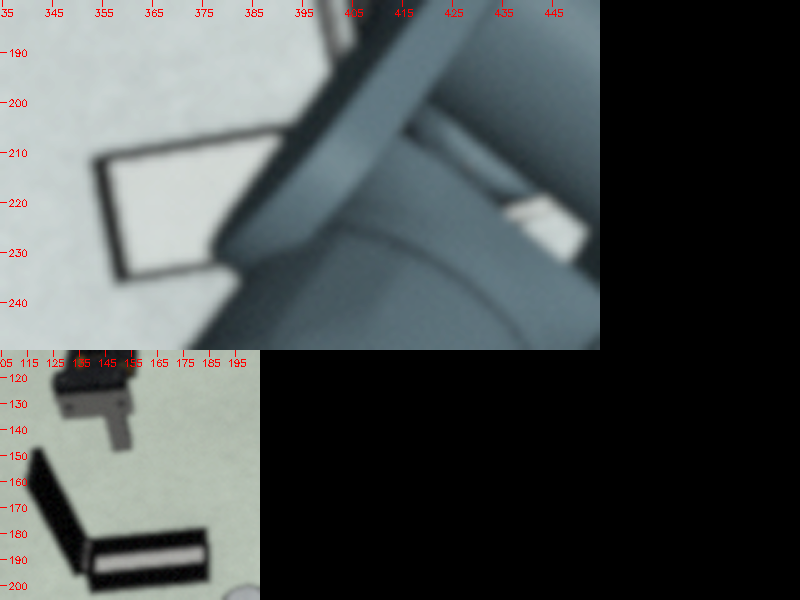

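The gripper closed fully, so the module isn't in it. I'll look at where the module is now.

Run:
```python
from crop import *
from station import cams
t=cams.read_camera("top"); s=cams.read_camera("scene")
sheet([panel(t,230,215,80,60,6),panel(s,222,150,70,45,6)],"pics/m.png")
```

```text
(no output)
```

View pics/m.png

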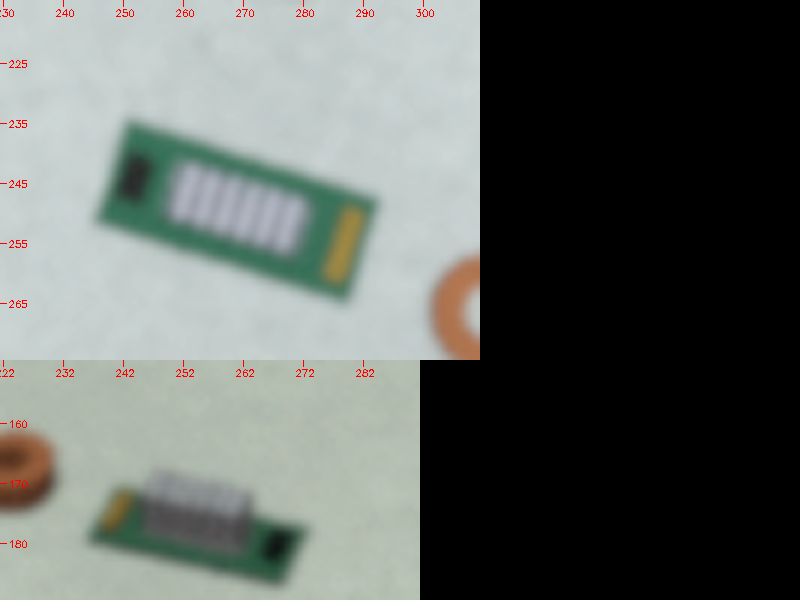

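Run:
```python
from vis import *
from rb import *
s=manip.get_state(); print(manip.tcp_to_tips, s["ee_pos"], s["orientation"], xdir(s["orientation"]),s["opening"])
p=s["ee_pos"]+xdir(s["orientation"])*manip.tcp_to_tips
print("tip px",proj("scene",p),proj("top",p))
```

```text
0.008 [ 0.51286177 -0.29784015  0.160057  ] [-0.04900752  0.70540213  0.04906142  0.70540702] [ 1.61127722e-06  7.65221513e-05 -9.99999997e-01] 0.0006417392698121173
tip px [[153.45624733 154.92574864]] [[397.9512588  212.61453284]]
```

The fingertips appear about 6.5 px (about 25 mm) higher in the scene picture than the TCP says. I'll touch the bare table to check the height.

Run:
```python
from rb import *
from crop import *
from vis import proj
np.set_printoptions(precision=4,suppress=True)
manip.move_ptp([.52,-.13,.10],q(0))
print(manip.move_l([.52,-.13,.03],speed=.1,f_stop=5)); 
print(manip.move_l([.52,-.13,.002],speed=.03,f_stop=4)); s=manip.get_state(); print(s["ee_pos"],s["wrist_force"],s["t"])
p=s["ee_pos"]+np.array([0,0,-.008]); print(proj("scene",p))
im=cams.read_camera("scene"); sheet([panel(im,185,140,70,60,8)],"pics/touch.png")
manip.move_l([.52,-.13,.08],speed=.2)
```

```text
False
False
[ 0.5202 -0.1301  0.0022] [-0.8978 -0.0037 -0.613 ] 9.8417
[[216.9722 197.0089]]
```

View pics/touch.png

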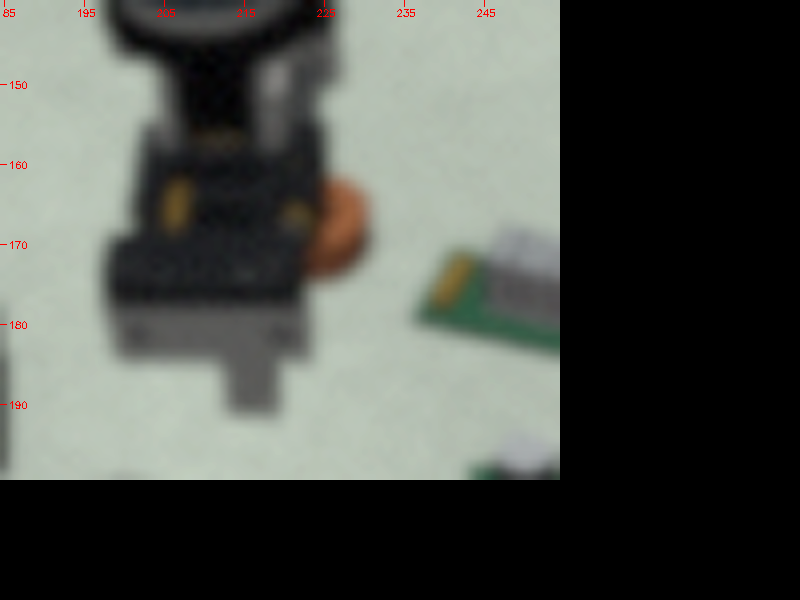

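Run:
```python
from rb import *
np.set_printoptions(precision=4,suppress=True)
manip.move_l([.52,-.13,.004],speed=.15)
print(manip.move_l([.52,-.13,-.04],speed=.02,f_stop=4)); s=manip.get_state(); print(s["ee_pos"],s["wrist_force"],s["t"])
from vis import proj
for dx in (-.01,-.005,0,.005):
  print(dx,proj("scene",[s["ee_pos"][0]+dx,-.13,0.0]))
im=cams.read_camera("scene"); cv=__import__("cv2"); cv.imwrite("touch2.png",im[:,:,::-1])
g=im[180:215,205:230].astype(int).sum(2); 
for r in range(g.shape[0]): print(180+r,g[r,::2])
manip.move_l([.52,-.13,.08],speed=.2)
```

```text
True
[ 0.52   -0.13   -0.0156] [-0.6277  1.0358  5.3142] 12.225
-0.01 [[217.131  193.3671]]
-0.005 [[216.9986 194.4837]]
0 [[216.8654 195.6071]]
0.005 [[216.7313 196.7372]]
180 [ 75  81  75  84  81  88  83  83  87 233 436 454 457]
181 [ 68  68  65  67  69  67  60  77  72 243 437 455 460]
182 [ 98 102  97  98  97  93  92 107  98 248 440 463 466]
183 [154 159 157 155 152 152 155 158 163 261 444 470 467]
184 [202 205 208 207 203 207 205 199 198 276 447 478 468]
185 [221 221 223 222 222 223 218 205 194 280 441 472 465]
186 [220 225 229 224 229 229 228 190 177 273 431 466 468]
187 [222 224 221 226 220 225 226 197 177 265 419 462 457]
188 [245 248 244 238 228 227 219 216 219 284 420 463 457]
189 [311 314 312 304 256 229 224 230 292 342 437 466 466]
190 [407 405 401 390 294 229 225 245 365 408 454 470 471]
191 [463 457 451 444 334 224 230 252 417 452 460 471 473]
192 [485 479 469 464 359 233 228 252 423 466 465 470 473]
193 [488 477 475 474 372 235 225 258 427 470 469 472 472]
194 [480 470 474 473 383 248 232 273 430 465 471 474 471]
195 [479 471 475 475 403 294 278 314 440 475 470 471 472]
[... 402 characters left out ...]
470]
203 [395 348 433 470 480 477 477 476 476 471 464 460 466]
204 [422 333 401 472 472 473 469 468 473 469 467 469 469]
205 [429 328 382 465 470 468 466 470 466 466 464 463 461]
206 [427 319 351 463 472 470 467 469 460 462 464 465 456]
207 [423 295 309 453 468 474 471 466 467 468 468 466 458]
208 [399 248 274 447 465 474 470 466 471 475 467 469 461]
209 [352 174 252 448 469 475 472 467 473 478 469 465 465]
210 [265 100 240 445 473 469 470 467 470 471 463 468 468]
211 [160  52 227 447 475 468 471 468 466 459 460 468 468]
212 [ 69  32 207 434 466 469 475 467 463 465 465 472 469]
213 [ 22  20 191 418 459 461 469 466 461 464 467 477 469]
214 [ 31  16 161 401 464 462 465 468 458 461 467 473 465]
```

The tips reach the table at a TCP reading of -0.0156, so the tip is about 23.6 mm short of nominal. A tilted touch will show whether this is a tool-length error or a height bias.

Run:
```python
from rb import *
np.set_printoptions(precision=4,suppress=True)
o=q(np.pi/2,-np.pi/4); print(xdir(o))
for P in ((.46,-.21),(.5,-.17),(.56,-.13)):
    try: manip.move_ptp([*P,.09],o); break
    except manip.MotionError as e: print(P,e)
manip.move_l([*P,.02],speed=.15,f_stop=5)
print(P,manip.move_l([*P,-.03],speed=.02,f_stop=4)); s=manip.get_state(); print(s["ee_pos"],s["wrist_force"],s["t"],s["joints"])
manip.move_l([*P,.09],speed=.25)
```

```text
[ 0.7071  0.     -0.7071]
(0.46, -0.21) the arm cannot take that pose within its joint ranges
(0.5, -0.17) the arm cannot take that pose within its joint ranges
(0.56, -0.13) the arm cannot take that pose within its joint ranges
(0.56, -0.13) True
[ 0.56   -0.13   -0.0156] [-1.5835  0.5958  4.5825] 15.1833 [-0.4252  0.3477  1.8513 -0.      0.9446 -0.4253]
```

Run:
```python
from rb import *
np.set_printoptions(precision=4,suppress=True)
for P,o in (((.5,-.17),q(-np.pi/2,np.pi/4)),((.56,-.13),q(-np.pi/2,np.pi/4)),((.42,-.19),q(.0,np.pi/4)),((.40,-.20),q(-.5,np.pi/4))):
    if inverse_kinematics([*P,.09],o) is not None and inverse_kinematics([*P,-.02],o) is not None: break
    print("no",P)
else: raise SystemExit
print(P,xdir(o))
manip.move_ptp([*P,.09],o); manip.move_l([*P,.02],speed=.2,f_stop=5)
print(manip.move_l([*P,-.03],speed=.02,f_stop=4)); s=manip.get_state(); print(s["ee_pos"],s["wrist_force"],s["t"])
manip.move_l([*P,.09],speed=.25)
```

```text
(0.5, -0.17) [ 0.7071  0.     -0.7071]
True
[ 0.5003 -0.17   -0.0054] [-3.2463  0.6332  5.753 ] 18.5917
```

It's a tool-length error: the real tips stand 15.6 mm behind the reported TCP, and both touches agree. I'll compensate and redo the pick.

```bash
cat >> rb.py <<'E'
def tcp(tip,o): return np.asarray(tip)+.0156*xdir(o)   # real tips are 15.6 mm behind the nominal TCP
def ptp(tip,o): manip.move_ptp(tcp(tip,o),o)
def lin(tip,o,speed=.15,f=None,rot=False):
    return manip.move_l(tcp(tip,o),speed=speed,rot=o if rot else None,f_stop=f)
st=manip.get_state
def tip_now(): s=st(); return s["ee_pos"]-.0156*xdir(s["orientation"])
np.set_printoptions(precision=4,suppress=True)
E
python3 - <<'E'
from rb import *
qm,qc=q(MOD[2]),q(CAR[2])
command_gripper(.05,15)
ptp(off(MOD,0,0,.055),qm)
print(lin(off(MOD,0,0,.021),qm,.1,6), tip_now())
w0=st()["wrist_force"]; command_gripper(.0,15); print("open",st()["opening"],st()["t"])
if st()["opening"]>.015:
    lin(off(MOD,0,0,.10),qm,.2); print("lift",st()["wrist_force"]-w0,st()["opening"])
    ptp(off(CAR,0,0,.10),qc); print(st()["t"],tip_now(),st()["opening"])
E
```

```text
False [ 0.4428 -0.0169  0.0209]
open 0.021763136003860813 22.0833
lift [-0.9401  0.2343 -1.2365] 0.022081402108183594
23.7417 [ 0.5121 -0.2976  0.0987] 0.021393814084473408
```

Run:
```python
from rb import *
from crop import *
qc=q(CAR[2])
print(lin(off(CAR,0,0,.038),qc,.12,6), tip_now())
print(lin(off(CAR,0,0,.0225),qc,.04,4), tip_now(), st()["wrist_force"])
if tip_now()[2]<.03:
    command_gripper(.0275); lin(off(CAR,0,0,.06),qc,.15,6); print(st()["opening"])
    ptp(off(CAR,0,-.02,.20),qc)
    command_gripper(0); ptp(off(CAR,0,-.16,.19),qc)
print(st()["t"],tip_now())
t=cams.read_camera("top"); s=cams.read_camera("scene")
sheet([panel(t,345,185,110,56,6),panel(s,100,130,100,82,3.2)],"pics/in.png")
```

```text
False [ 0.5131 -0.299   0.0385]
True [ 0.5133 -0.2995  0.0247] [ 0.6205 -1.7041  1.3284]
0.027104602585003627
27.3417 [ 0.5345 -0.4567  0.1896]
```

View pics/in.png

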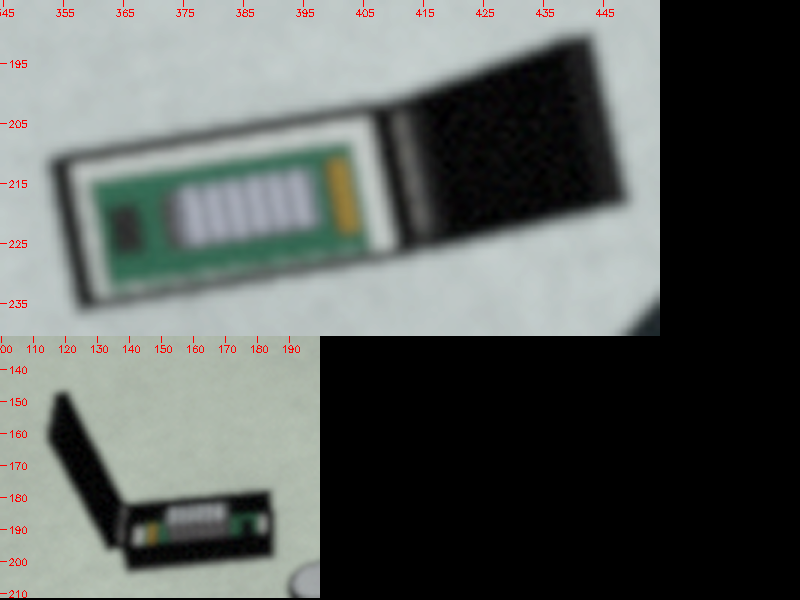

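The module sits flat in the tray, clear at all sides. Next I'll shut the lid by swinging the closed fingertips along its arc.

Run:
```python
from rb import *
from crop import *
qc=q(CAR[2])
def corner(th,r=.125,d=.012):
    return -.069+r*np.cos(th)-d*np.sin(th)-.008, .032+r*np.sin(th)+d*np.cos(th)
y,z=corner(1.95); lin(off(CAR,0,y-.012,z),qc,.2)
w0=st()["wrist_force"]
for th in np.arange(1.8,.05,-.2):
    y,z=corner(th); lin(off(CAR,0,y,z),qc,.16); print(round(th,2),st()["wrist_force"]-w0)
y,z=corner(0); print(lin(off(CAR,0,y,z-.004),qc,.05,8),tip_now(),st()["wrist_force"]-w0)
lin(off(CAR,0,y,.11),qc,.25); print(st()["t"])
ptp(off(CAR,0,.25,.20),qc)
t=cams.read_camera("top"); s=cams.read_camera("scene")
sheet([panel(t,340,185,110,56,6),panel(s,120,150,80,60,4)],"pics/shut.png"); print(st()["t"])
```

```text
1.8 [-0.7975 -0.0629  0.125 ]
1.6 [-0.8258 -0.2924 -0.0559]
1.4 [-0.0175 -0.6184  0.4009]
1.2 [0.3986 0.5747 0.0318]
1.0 [0.0158 0.0425 0.4506]
0.8 [-0.57    0.7552  0.4539]
0.6 [-0.5062 -0.2193 -0.528 ]
0.4 [ 0.5239 -0.703   0.8108]
0.2 [-1.0291 -1.0155 -0.0927]
True [ 0.5065 -0.2524  0.0438] [-2.1791  0.116   7.0538]
31.5833
32.5667
```

View pics/shut.png

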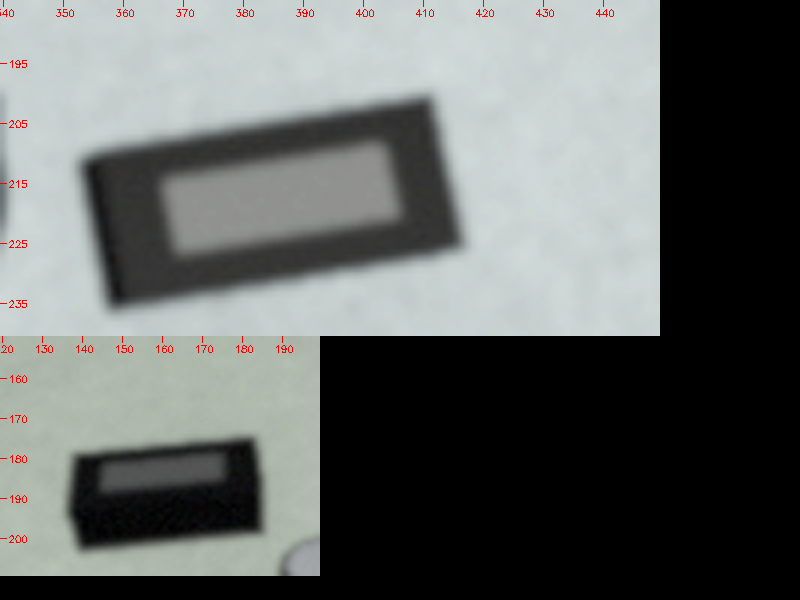

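The lid is fully shut and the case hasn't moved; its top corners are at (411.5,200.7) and (416.7,225.3) in the top view. I'll refit its pose, locate the tower, and check reach for the two-stage turn.

```bash
cat > plan.py <<'E'
from rb import *
D=np.radians
C2=CAR
def tipfor(g,o,a): return np.asarray(g)+a*xdir(o)
c=25
q1=q(C2[2],D(-c)); G1=off(C2,0,0,.026)
qs=q(PAD[2],D(90-c)); 
def GS(z): return off(PAD,0,-.004,z)       # grasp 1 while standing
q2=q(PAD[2],D(c-90)); 
def G2(z,back=0): return off(PAD,0,0,z)
qf=q(PAD[2],D(c))
E
python3 - <<'E'
from vis import *
from plan import *
X,Y=.032,.069
o=[("top",(X,Y,0),(353.2,211.2)),("top",(-X,Y,0),(357.8,236.2)),("top",(X,-Y,.044),(411.5,200.7)),("top",(-X,-Y,.044),(416.7,225.3)),
("scene",(-X,-Y,.044),(137.5,179.3)),("scene",(-X,Y,.044),(183.3,175)),("scene",(X,Y,0),(185,198.5)),("scene",(X,-Y,0),(140,203))]
p,r=fit(o,(.51,-.3,0,.137)); print("case",p,abs(r).max(0))
def ground(n,u,v):
    c=C[n];V=np.array(c["view"]);d=V[:3,:3].T@np.array([(u-c["cx"])/c["fx"],-(v-c["cy"])/c["fy"],-1]);e=-V[:3,:3].T@V[:3,3];return e-d*e[2]/d[2]
print("tower base",ground("scene",493/1.5625,378/1.5625),"can",ground("scene",317/1.5625,370/1.5625))
ik=lambda l,g,o,a: print(l,inverse_kinematics(tcp(tipfor(g,o,a),o),o))
for cc in (25,):
    ik("g1",G1,q1,.016); ik("g1up",G1+[0,0,.2],q1,.016)
    ik("mid",[.42,0,.26],q(.15,D(20)),.016)
    ik("sup",GS(.16),qs,.016); ik("s",GS(.081),qs,.016); ik("sback",GS(.081)-.12*xdir(qs),qs,.016)
    ik("over",G2(.3),q(PAD[2]),.016); ik("over2",off(PAD,0,.14,.28),q(PAD[2],D(-40)),.016)
    ik("g2back",G2(.081)-.12*xdir(q2),q2,.014); ik("g2",G2(.081),q2,.014); ik("g2up",G2(.16),q2,.014)
    ik("fup",G2(.12),qf,.014); ik("f",G2(.034),qf,.014)
E
```

```text
case [ 0.5131 -0.2987 -0.0006  0.1464] [1.1479 0.8648]
tower base [0.7024 0.1548 0.    ] can [ 0.6848 -0.1552  0.    ]
g1 [-0.5753  0.2904  1.963  -0.5437  0.6663 -0.318 ]
g1up [-0.5753 -0.0134  1.8772 -0.3856  1.0165 -0.5512]
mid [-0.4606 -0.2887  2.0405  0.2841  1.5945 -0.6332]
sup [-0.0808  0.2672  1.9775  1.0894  1.4703 -0.7011]
s [-0.0808  0.4318  1.962   1.1073  1.4023 -0.835 ]
sback [-0.2787  0.3479  1.9426  0.9677  1.5767 -0.8185]
over [ 0.3746  0.0165  1.6655 -0.      1.4596  0.2226]
over2 [ 0.8053  0.4939  1.2453 -0.5564  1.8304  0.6266]
g2back [ 0.8465  0.8071  1.2398 -0.8264  1.8984  0.7651]
g2 [ 0.728   0.7365  1.4698 -0.8763  1.7177  0.82  ]
g2up [ 0.728   0.6155  1.4831 -0.8915  1.786   0.7353]
fup [ 0.1698  0.1401  1.9243  0.4888  1.1196 -0.2082]
f [ 0.1698  0.2876  1.9424  0.5357  0.9752 -0.3018]
```

```bash
sed -i 's/^C2=CAR/C2=(.5130,-.2988,.142)/' plan.py
python3 - <<'E'
from plan import *
A=.016
P=lambda g,o: ptp(tipfor(g,o,A),o)
L=lambda g,o,s,f=None: lin(tipfor(g,o,A),o,s,f)
command_gripper(.088,45)
P(G1-.09*xdir(q1),q1)
print(L(G1,q1,.12,8),tip_now()); w0=st()["wrist_force"]
command_gripper(0,45); print("open",st()["opening"],st()["t"])
assert st()["opening"]>.055
L(G1+[0,0,.03],q1,.08); print("lift",st()["wrist_force"]-w0)
L(G1+[0,0,.18],q1,.25)
P([.42,0,.26],q(.15,D(20))); P(GS(.15),qs); print(st()["t"],st()["opening"])
L(GS(.088),qs,.12,10)
print(L(GS(.072),qs,.03,6),tip_now()-A*xdir(qs),st()["wrist_force"]-w0,st()["t"])
E
```

```text
False [ 0.5145 -0.3056  0.0122]
open 0.06394363463261908 36.2833
lift [ 0.4758 -0.9203 -4.6761]
40.0167 0.06352682057400497
True [0.486  0.3076 0.0797] [ 0.689  -1.2647  4.6465] 41.075
```

Run:
```python
from plan import *
from crop import *
A=.016
P=lambda g,o,a=A: ptp(tipfor(g,o,a),o)
L=lambda g,o,s,f=None,a=A: lin(tipfor(g,o,a),o,s,f)
command_gripper(.090); print(st()["opening"])
g=tip_now()-A*xdir(qs)
L(g-.12*xdir(qs),qs,.2,8)
P(off(PAD,0,-.05,.32),q(PAD[2])); P(off(PAD,0,.14,.28),q(PAD[2],D(-40)))
P(G2(.081)-.11*xdir(q2),q2,.014); print(st()["t"])
t=cams.read_camera("top"); s=cams.read_camera("scene")
sheet([panel(t,90,190,100,80,5),panel(s,315,110,95,95,4)] if 0 else [panel(t,95,195,95,70,4),panel(s,320,120,80,85,5)],"pics/stand.png")
```

```text
0.08980243264924113
44.8333
```

View pics/stand.png

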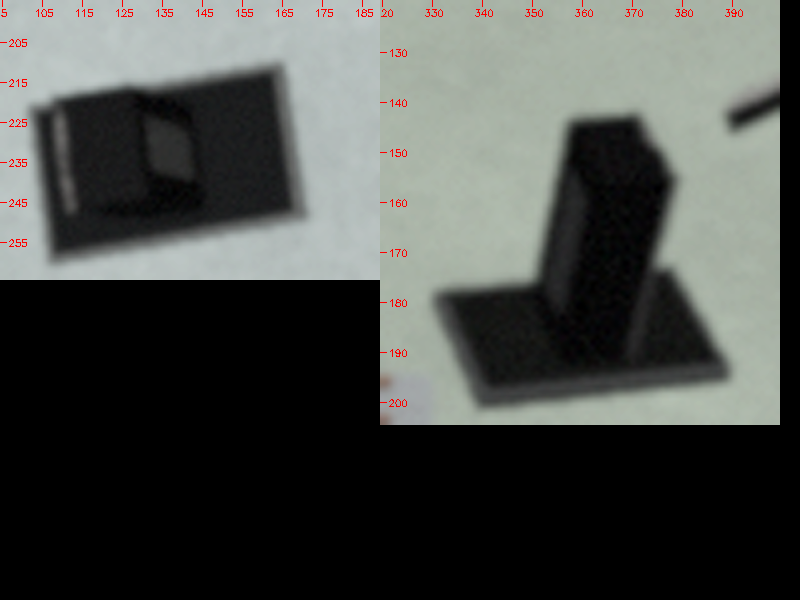

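The case stands upright and shut at the middle of the pad (base centre near (364,186) in the scene crop), with no gap at the lid. Next: regrip from the other side, turn and lay down.

Run:
```python
from plan import *
from crop import *
A=.014
P=lambda g,o: ptp(tipfor(g,o,A),o)
L=lambda g,o,s,f=None: lin(tipfor(g,o,A),o,s,f)
print(L(G2(.081),q2,.1,8),tip_now()-A*xdir(q2)); w0=st()["wrist_force"]
command_gripper(0,45); print("open",st()["opening"],st()["t"])
assert st()["opening"]>.055
L(G2(.11),q2,.08); print("lift",st()["wrist_force"]-w0); L(G2(.18),q2,.2)
P(G2(.19),q(PAD[2],D(-20))); P(G2(.11),qf); print(st()["t"],st()["opening"])
L(G2(.043),qf,.12,10)
print(L(G2(.026),qf,.025,6),tip_now()-A*xdir(qf),st()["wrist_force"]-w0,st()["t"])
```

```text
False [0.4847 0.3121 0.0813]
open 0.06355355259350716 46.7083
lift [ 0.112  -0.0646 -5.2004]
49.1333 0.06385784090426387
True [0.485  0.3115 0.0335] [-0.4732 -2.0152  4.761 ] 50.3167
```

Run:
```python
from plan import *
from crop import *
command_gripper(.088); g=tip_now()
lin(g-.12*xdir(qf),qf,.15,8)
ptp([.3,-.25,.3],q(0)); print(st()["t"])
t=cams.read_camera("top"); s=cams.read_camera("scene")
sheet([panel(t,95,200,80,66,5),panel(s,325,155,70,50,5),cv2.resize(t[:,:,::-1],(352,264)),cv2.resize(s[:,:,::-1],(352,264))],"pics/fin.png")
```

```text
53.9
```

View pics/fin.png

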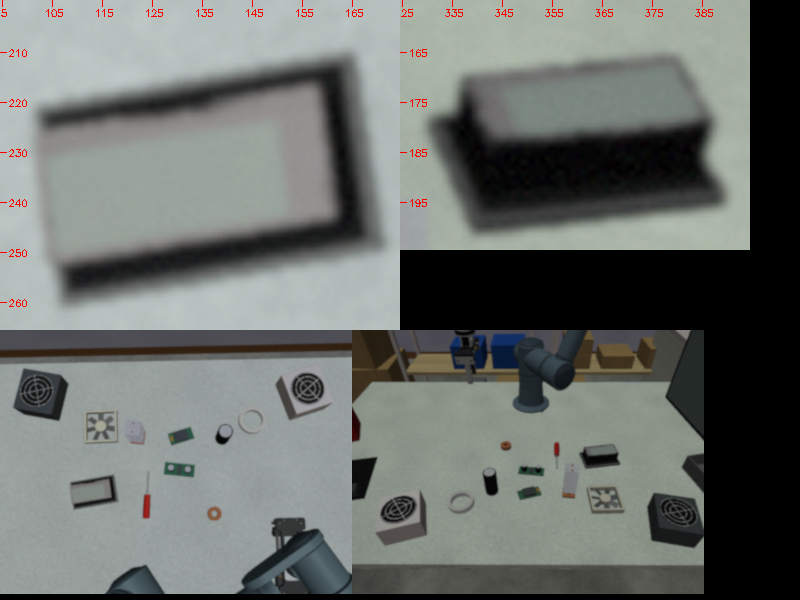

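Run:
```python
from vis import *
from rb import PAD
np.set_printoptions(precision=4,suppress=True)
X,Y=.032,.069; z=.044
o=[("top",(X,-Y,z),(158.5,215.9)),("top",(-X,-Y,z),(162.5,243.1)),("top",(-X,Y,z),(104.9,252.1)),("top",(X,Y,z),(102.5,225.1)),
("scene",(-X,-Y,z),(337,169.7)),("scene",(-X,Y,z),(380.5,165.8)),("scene",(X,Y,z),(387,179.5)),("scene",(X,-Y,z),(342.5,182.5))]
p,r=fit(o,(.48,.31,.012,.15)); print(p,PAD); print(r.T)
```

```text
[0.4835 0.3092 0.0109 0.1358] (0.4845, 0.3115, 0.152)
[[ 0.0951 -0.5976 -0.886  -1.3394 -1.0185 -1.3716 -0.3726 -0.6432]
 [ 0.3614 -0.221  -0.2919 -0.0192 -0.0723 -0.0209 -0.2243  0.9248]]
```

Case flat (floor at 11 + 44 mm), 1–2 mm from the pad centre and within 1° of its length. Handing in.

```bash
python3 -c "
from station import job,manip
print(job.finish_job(), manip.get_state()['t'])"
```

```text
the job is handed in; nothing more can be done
the job is handed in; nothing more can be done
```

The finned module is in the carrier, the lid is shut, and the case lies clear bottom up on the grey pad. I handed in with the clock at about 54 s of the 72 s allowed, and the robot was clear of everything.

- **How it was turned:** I stood the shut case on its hinge end on the pad, regripped it from the other side, turned it the rest of the way and laid it down.
- **Final position:** In the last pictures the case measures about 1 mm (x) and 2 mm (y) off the pad centre and about 1° out of line. Those differences are about as large as the measuring error. It lies flat, and no gap shows at the lid.
- **Other objects:** They look unmoved in the last pictures. I judged that by eye and did not measure it.
- **First grasp missed:** The gripper closed on air above the module and moved nothing. Touching the bare table, upright and tilted, showed the real fingertips about 15.6 mm behind the reported tool point. The text puts them 8 mm ahead of it. I corrected for this from then on.
- **Pad readings:** My first pad fit disagreed by 2–3 px, because the dark rubber top is smaller than the slab. Fitting with an inset fixed it.

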